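# Load the embossing press, slide the lock aside and press start

### The job

With the lock still closed, take the large round steel die by its shank and set it down, shank up, in the middle of the plywood coaster blank that lies on the press's round loading plate, so that an even rim of plywood shows all round; lower it onto the wood, do not drop it, and keep the blank in the middle of the plate. Only then slide the lock tab on the start box all the way aside to its stop, and push the button it was covering fully down (it stays in). Leave the other two dies where they stand.

Things in the scene. Friction and masses are not known exactly. Their poses are not given: they have to be found in the camera images.
- die: The large round steel die: a flat disc 60 mm in diameter and 10 mm thick with an upright round shank, 26 mm in diameter and 32 mm high, in its middle (42 mm high in all; about 0.35 kg). It stands on the table, shank up. Origin: centre of its underside; z up the shank. Its disc is the largest of the three dies' feet.
- die_center (a point): Point on the large round die's axis, half-way up: 21 mm above its underside, inside the shank, 11 mm above the top of its disc and 21 mm below the top of the shank. Axes as die.
- die_face (a point): Centre of the large round die's flat underside; z up the shank.
- blank_top (a point): Centre of the upper face of the plywood coaster blank, a loose disc 80 mm in diameter and 8 mm thick that lies on the loading plate, roughly centred; z up.
- plate (a point): Centre of the upper face of the press's fixed round aluminium loading plate, 110 mm in diameter, 45 mm above the table, without a rim. Its -y axis points to the grey press, whose frame rises to 300 mm; the nearest tall part (the ram plate and the head) starts 200 mm from the plate's centre. z up.
- lock_rib (a point): Centre of the -y face of the upright rib on the lock tab (see lock). The rib is 44 mm long along the start box's x, 8 mm thick, and stands 22 mm above the tab's plate; this point is 11 mm above the plate, 11 mm below the rib's top and 8 mm to +y of the tab's centre. Push the rib towards +y to open. Axes: those of the start box, z up.
- lock (a joint): How far the lock tab is slid aside, m: near 0 it covers and hides the button, 0.055 is its stop (button free). The tab is a grey plate 52 (x) by 48 (y) by 5 mm with a rib on top, sliding level along the start box's +y between two dark rails. About 2 N of friction; it stays where it is left.
- button_top (a point): Centre of the top of the round grey push button, 34 mm in diameter, standing 9 mm above the start box's top; the closed tab's plate hovers 2.5 mm above it. The rails beside it are 56 mm apart and rise 15 mm above the box's top. With the tab at its stop the tab's edge is 31 mm from the button's centre. z up, y as the start box's y.
- button (a joint): How far the button is pushed down, m: 0 out, 0.007 fully in. It yields at about 4 N and stays where it is left (no spring).
- start_box: The fixed grey start box, 120 (x) by 160 (y) by 45 mm high, carrying the button and the lock tab. Origin: centre of its underside. The button lies at y = -40 mm on it; the tab opens towards its +y.
- square_die: Bystander: steel die with a square foot, 50 by 50 by 10 mm, and the same shank (26 mm in diameter, 42 mm high in all). Origin: centre of its underside.
- small_die: Bystander: steel die with a smaller round foot, 40 mm in diameter, 10 mm thick, and the same shank (26 mm in diameter, 42 mm high in all). Origin: centre of its underside.
Not all that is in view belongs to the job. Leave any orange, pink or yellow look-alike of the die alone.

How it is judged:
On the way, in this order (a step that is already met when the one before it is completed fails the run):
1. the large round die stands released in the middle of the blank (within 6 mm), the lock still closed (horizontal distance between die_face and blank_top below 0.006 m and z of die_face in the frame of blank_top between -0.003 and 0.003 m and angle between die_face's own z axis and vertical below 0.06 rad and horizontal distance between blank_top and plate below 0.015 m and z of blank_top in the frame of plate below 0.011 m and contact force between the fingers and die below 0.05 N and linear speed of die below 0.02 m/s and value of joint lock below 0.02 m), for 0.2 s.
2. the lock tab is slid aside to its stop (within 5 mm) (value of joint lock above 0.05 m), for 0.2 s.
3. the button is pushed fully down (within 1.5 mm) (value of joint button above 0.0055 m), for 0.1 s.
At the end, for the whole second after the job is handed in: The large round die stands upright and at rest on the blank, its axis within 6 mm of the blank's centre; the blank lies on the loading plate within 15 mm of its centre; the lock tab is within 5 mm of its open stop and the button within 1.5 mm of fully down (horizontal distance between die_face and blank_top below 0.006 m and z of die_face in the frame of blank_top between -0.003 and 0.003 m and angle between die_face's own z axis and vertical below 0.06 rad and horizontal distance between blank_top and plate below 0.015 m and z of blank_top in the frame of plate below 0.011 m and contact force between the fingers and die below 0.05 N and linear speed of die below 0.02 m/s and value of joint lock above 0.05 m and value of joint button above 0.0055 m); the robot touches nothing.
It fails at once if the die is let go over the plate more than 15 mm above the blank (dropped) (horizontal distance between die_face and plate below 0.055 m and z of die_face in the frame of plate above 0.023 m and contact force between anything else and die below 0.05 N).
It fails at once if one of the other two dies is moved by more than 30 mm (distance of any of square_die, small_die from where it was at the start of the episode above 0.03 m).
It also fails if it takes over 51 s, if anything falls off the work surface, if the arm or the gripper's body presses on something with over 40 N, if the wrist force passes 120 N, or if a joint passes its speed limit or range.

### The arm

A 7-joint arm with a two-finger parallel gripper is mounted at the origin on the work surface. World frame = base frame: x ahead of the robot, y to its left, z up, the work surface at z = 0. Lengths are in m, angles in rad, forces in N, time in s.
With the tool pointing down it reaches from about 0.425 to 0.875 m from the base axis. Payload 4.7 kg.
Tool frame: the origin (TCP) lies on the centre line of the jaws, within the pads' length; the fingertips stand 22 mm ahead of it and the grasp point (between the pads) lies 3 mm ahead of it; z points along the fingers, y is the direction in which the jaws open and shut (so a half turn about z gives the same grasp; the last joint's range is limited). The gripper opens to 87 mm and grips with 3 to 60 N. Pads are 19 mm wide; open, the fingers measure 117 mm over their backs; the gripper's body (75 mm by 190 mm) begins 51 mm behind the grasp point.
Start: joints at [-1.285, 0.321, -0.07, 1.45, 0.023, 1.371, -0.057], TCP at [0.175, 0.626, 0.245] pointing down, gripper open.
Joint ranges: [-2.86, 2.86], [-0.3, 2.09], [-1.38, 1.24], [0.06, 2.45], [-1.56, 4.7], [0.09, 2.05], [-2.69, 2.69]. Speed limits (rad/s): [2.57, 2.57, 3.14, 3.14, 3.14, 3.14, 3.14].

### API

Orientations are given as a rotation vector (axis times angle).
In Python, from bench import ctrl, imaging, close_job, finder gives the robot as it stands. The module is installed in compiled form; this text tells all that it offers.
- The arm moves only by the shell command python3 -m jog 'ROWS' [FORCE]. ROWS is JSON, a list that holds one entry, the list of rows, each a list of 7 numbers: the shift along the tool's x, y, z in cm, then the turn, a rotation vector about the tool's x, y, z in degrees, then the finger opening in cm, from 0 to 8.7. In form: [[[dx, dy, dz, ax, ay, az, claw], ...]]. A call has 1 to 12 rows; each row shifts and turns the commanded pose from where the row before left it, along the tool's axes as they then stand; what a row does not reach is not made up. A row lasts 1/10 s, in which the tool goes at most 50 mm and 8.59 degrees, less where a joint would pass 70% of its speed; a pose out of reach is approached as far as the arm can. A call is refused whole if a number of a shift passes 5 or a number of a turn 8.59, either way. A call with a gripper value outside its range is refused whole. The fingers move at their own pace and stop on an object; FORCE is the grip in N (left out, the last holds). Time passes only in rows, so rows that do not move let the fingers close. It gives the time, the measured TCP pose, the force and the opening at its end, in the units of the state.
- ctrl.get_state(): the state, without advancing time (a new reading comes with each control period).
- imaging.get_image(name): name is "side" or "top" or "wrist"; returns a dict with "frame" (420x560x3 uint8, red, green, blue), "intrinsics" (3x3 intrinsics, pixels), "pose" (4x4, takes a point from camera to world coordinates). Camera axes: x right, y down, z forward; pixel columns grow to the right and rows downward; lengths in m; the calibration is good to about 2 mm. The wrist camera is an equidistant fisheye: a pixel r from the principal point sees the ray r / f radians off the axis. A picture is of the moment at which its call begins. There is no depth.
- close_job(): hands the job in, once; it reports no verdict.
Trained networks look in the newest picture that a camera, given by its name, has taken for a name from the list of things; names that differ only in an ending like _2 or _b are one class to them, and where a whole thing is asked for, a point or a joint stands for the part that bears it (a point fixed in the world has none). Each returns a list of dicts, best first, with "conf" (0 to 1); they miss things now and then, are a little off and sometimes report something else, mostly with a low value. They report only what shows in the picture. A call takes as long as a camera call. They do not tell look-alikes from the thing itself.
- finder.trace(label, camera): "region" (420x560 bool, what is visible of it) and "point" ([row, column] as shares, 0 to 1, of the picture: columns of its width, rows of its height, amid what is visible of it).
- finder.spot_point(label, camera): "point" ([row, column] as shares, 0 to 1, of the picture: columns of its width, rows of its height: a listed point, or the origin of a listed thing).
The state is a dict: "time": time; "joint_positions": joint angles; "qd": joint speeds; "joint_torque": joint torques, N m; "position": TCP position; "tool_rot": TCP orientation; "ft_force": force on the tool from outside, world axes, zero at the start; "torque": the same for the moment, N m; "grip_width": opening from 0.0 (shut) to 1.0 (fully open).
Only numpy, scipy, OpenCV 4.12 (cv2) and the standard library are available. Lean on these libraries where they do the work, as an engineer would, in place of code of your own. Each camera call takes 0.05 s, during which the arm holds its last target. There are 200 camera calls.

## Working session

There is one attempt and no reset: what is moved stays moved. The work goes in short steps, Python scripts to look and compute and a shell command to move; the robot and the scene stay as the last step left them, time stands still between calls to the robot, and variables do not carry over. Pictures are saved under pics/ and viewed, about 8 in all and at most 12, crops included, and the job is handed in when it is done.

```bash
mkdir -p pics; cat > h.py <<'E'
import numpy as np, cv2
from bench import ctrl, imaging, finder
from scipy.spatial.transform import Rotation as R
def ray(im,p):
    K=np.array(im['intrinsics']);T=np.array(im['pose']);h,w=im['frame'].shape[:2]
    u,v=p[1]*w,p[0]*h
    x,y=(u-K[0,2])/K[0,0],(v-K[1,2])/K[1,1]
    if im['fish']:
        t=np.hypot(x,y);d=np.array([x/t*np.sin(t),y/t*np.sin(t),np.cos(t)]) if t>1e-9 else np.array([0,0,1.])
    else: d=np.array([x,y,1.])
    d=T[:3,:3]@d; return T[:3,3],d/np.linalg.norm(d)
def atz(im,p,z):
    o,d=ray(im,p); return o+d*(z-o[2])/d[2]
def tri(rs):
    A=sum(np.eye(3)-np.outer(d,d) for o,d in rs);b=sum((np.eye(3)-np.outer(d,d))@o for o,d in rs)
    x=np.linalg.solve(A,b);return x,max(np.linalg.norm((np.eye(3)-np.outer(d,d))@(x-o)) for o,d in rs)
def img(n):
    im=dict(imaging.get_image(n));im['fish']=n=='wrist';return im
def save(im,f): cv2.imwrite('pics/'+f,np.ascontiguousarray(im['frame'][:,:,::-1]))
def totool(world_d):
    s=ctrl.get_state();return R.from_rotvec(s['tool_rot']).inv().apply(world_d)*100
E
cat > a.py <<'E'
from h import *
np.set_printoptions(precision=4,suppress=True)
ims={n:img(n) for n in ['side','top','wrist']}
cv2.imwrite('pics/a.png',np.vstack([ims['top']['frame'],ims['side']['frame']])[:,:,::-1]) 
s=ctrl.get_state();print(s['time'],s['position'],R.from_rotvec(s['tool_rot']).as_matrix().round(3).tolist(),s['ft_force'])
save(ims['top'],'top.png');save(ims['side'],'side.png');save(ims['wrist'],'wrist.png')
Z=dict(die_center=.021,die_face=0,blank_top=.053,plate=.045,lock_rib=.07,button_top=.054,start_box=0,square_die=0,small_die=0)
for l in Z:
    for n in ims:
        for r in finder.spot_point(l,n)[:3]:
            p=r['point'];print(l,n,round(r['conf'],2),(np.array(p)*[420,560]).round(1),atz(ims[n],p,Z[l]))
E
python3 a.py
```

```text
0.15 [0.1744 0.6258 0.2437] [[-0.963, 0.268, -0.0], [0.268, 0.963, -0.001], [-0.0, -0.001, -1.0]] [ 1.0662  0.3066 -0.3691]
die_center side 0.95 [208.3 245.9] [ 0.6867 -0.0091  0.021 ]
die_center side 0.84 [231.  239.8] [0.6718 0.0767 0.021 ]
die_center side 0.59 [319.4 308.3] [0.4835 0.2858 0.021 ]
die_center top 0.82 [238.2 244.2] [0.543  0.1057 0.021 ]
die_center top 0.75 [178.5 301.7] [ 0.6909 -0.0113  0.021 ]
die_center top 0.74 [182.  258.8] [0.6743 0.0855 0.021 ]
die_face side 0.88 [216.4 242.2] [ 0.6955 -0.0063  0.    ]
die_face side 0.79 [253.7 300.2] [0.5401 0.0934 0.    ]
die_face side 0.64 [191.3 255.6] [ 0.6991 -0.1192  0.    ]
die_face top 0.96 [236.9 246.1] [0.5493 0.1033 0.    ]
die_face top 0.76 [188.9 257. ] [0.6632 0.0893 0.    ]
die_face top 0.72 [181.  299.1] [ 0.6906 -0.0067  0.    ]
blank_top side 0.61 [167.6 333.2] [ 0.5233 -0.1871  0.053 ]
blank_top top 0.69 [259.3 379.3] [ 0.5179 -0.1859  0.053 ]
blank_top wrist 0.66 [407.9   2.8] [ 0.5173 -0.1789  0.053 ]
plate side 0.73 [278.1 308.1] [0.4997 0.2134 0.045 ]
plate side 0.61 [170.1 332.4] [ 0.525  -0.1889  0.045 ]
plate side 0.5 [210.  243.6] [0.6766 0.0339 0.045 ]
plate top 0.55 [259.5 380.7] [ 0.5187 -0.1908  0.045 ]
plate wrist 0.47 [406.7   2.4] [ 0.5225 -0.1948  0.045 ]
lock_rib side 0.98 [273.6 306.3] [0.4996 0.2316 0.07  ]
lock_rib side 0.44 [215.8 291.2] [0.5654 0.0675 0.07  ]
lock_rib top 0.62 [251.8 175.5] [0.4955 0.2413 0.07  ]
lock_rib wrist 0.17 [411.1   1.2] [ 0.5106 -0.1628  0.07  ]
start_box top 0.62 [259.8 170.6] [0.4834 0.2665 0.    ]
square_die side 0.98 [218.6 292.6] [ 0.5843 -0.0255  0.    ]
square_die side 0.66 [213.5 244.8] [ 0.6936 -0.019   0.    ]
square_die side 0.3 [167.  331.4] [ 0.5423 -0.2898  0.    ]
square_die top 0.65 [227.1 304.4] [ 0.583  -0.0266  0.    ]
small_die side 0.54 [232.5 333.1] [0.4885 0.0049 0.    ]
small_die top 0.72 [268.1 289.2] [0.4876 0.0008 0.    ]
```

```bash
python3 - <<'E'
import cv2,numpy as np
a=cv2.imread('pics/top.png')[130:340,110:450];b=cv2.imread('pics/side.png')[130:340,180:400]
a=cv2.resize(a,None,fx=1.4,fy=1.4,interpolation=3);b=cv2.resize(b,None,fx=1.4,fy=1.4,interpolation=3)
cv2.imwrite('pics/c1.png',np.hstack([a,b]))
E
```

```text
(no output)
```

View pics/c1.png

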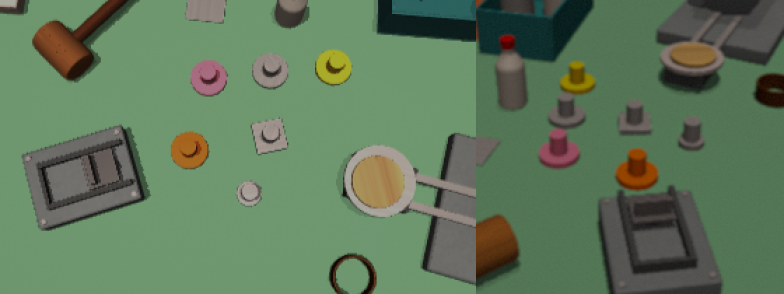

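The top view shows the real die as the grey round one at crop (270,70), beside the pink, yellow and orange look-alikes. That puts it at about (0.69, -0.01). The plate is at (0.52, -0.187). The start box is at left with its tab at the right end.

```bash
python3 -m jog '[[[0,0,0,0,0,-7.75,8.7],[0,0,0,0,0,-7.75,8.7],[-2.87,-3.53,0,0,0,0,8.7],[-2.87,-3.53,0,0,0,0,8.7],[-2.87,-3.53,0,0,0,0,8.7],[-2.87,-3.53,0,0,0,0,8.7],[-2.87,-3.53,0,0,0,0,8.7],[-2.87,-3.53,0,0,0,0,8.7],[-2.87,-3.53,0,0,0,0,8.7],[-2.87,-3.53,0,0,0,0,8.7],[-2.87,-3.53,0,0,0,0,8.7],[-2.87,-3.53,0,0,0,0,8.7]]]' && python3 -m jog '[[[-2.87,-3.53,0,0,0,0,8.7],[-2.87,-3.53,0,0,0,0,8.7],[-2.87,-3.53,0,0,0,0,8.7],[-2.87,-3.53,0,0,0,0,8.7],[-2.87,-3.53,0,0,0,0,8.7],[-2.87,-3.53,0,0,0,0,8.7],[0,0,0,0,0,0,8.7],[0,0,0,0,0,0,8.7]]]'
cat > w.py <<'E'
import sys
from h import *
np.set_printoptions(precision=4,suppress=True)
im=img('wrist');save(im,sys.argv[1]);s=ctrl.get_state()
print(s['time'],s['position'],R.from_rotvec(s['tool_rot']).as_matrix().round(3).tolist(),s['ft_force'])
print('cam',im['pose'].round(4).tolist(),im['intrinsics'][0][0])
for a in sys.argv[2:]:
    l,z=a.split(':')
    for r in finder.spot_point(l,'wrist')[:3]:
        p=r['point'];print(l,round(r['conf'],2),(np.array(p)*[420,560]).round(1),atz(im,p,float(z)))
E
python3 w.py w1.png die_center:.021 die_face:0 square_die:0 blank_top:.053
```

```text
time: 2.7
position: [0.462, 0.2713, 0.245]
tool_rot: [0.002, 3.141, 0.001]
ft_force: [1.1, 0.2, -0.3]
grip_width: 1.0
time: 3.5
position: [0.6333, 0.0594, 0.2442]
tool_rot: [-0.007, -3.141, 0.0]
ft_force: [-1.1, 0.9, -0.1]
grip_width: 0.995
3.55 [0.6328 0.0613 0.2443] [[-1.0, 0.001, -0.001], [0.001, 1.0, 0.001], [0.001, 0.001, -1.0]] [-0.4726  0.0209 -0.0088]
cam [[0.0039, 0.9519, 0.3064, 0.5483], [1.0, -0.0037, -0.0013, 0.0596], [-0.0001, 0.3064, -0.9519, 0.3838], [0.0, 0.0, 0.0, 1.0]] 325.19226210127806
die_center 0.94 [111.7 315.1] [0.5507 0.1061 0.021 ]
die_center 0.93 [229.6 212.8] [ 0.6892 -0.0138  0.021 ]
die_center 0.72 [215.8 292.7] [0.6718 0.0824 0.021 ]
die_face 0.97 [211.5 298.9] [0.6734 0.0913 0.    ]
die_face 0.79 [223.9 213.7] [ 0.6895 -0.0164  0.    ]
die_face 0.75 [236.5 140.8] [ 0.7082 -0.1199  0.    ]
square_die 0.69 [139.1 204.1] [ 0.5821 -0.0227  0.    ]
```

View pics/w1.png

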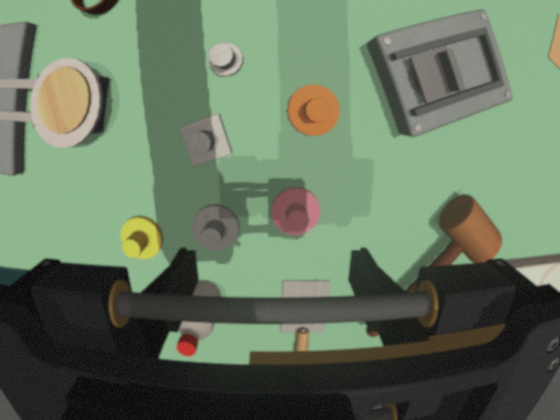

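The wrist view shows the grey die at (215,226), pink to its right at (297,210), and yellow at (140,238). A bottle stands behind the die, base at about (203,290).

```bash
cat > t.py <<'E'
from h import *
np.set_printoptions(precision=4,suppress=True)
ims={n:img(n) for n in ['side','top','wrist']}
P=lambda r,c:(r/420,c/560)
q={'die_center':dict(top=(178.5,301.7),side=(208.3,245.9),wrist=(229.6,212.8)),'die_face':dict(top=(181,299.1),side=(216.4,242.2),wrist=(223.9,213.7)),'blank':dict(top=(259.3,379.3),side=(167.6,333.2))}
for k,v in q.items(): print(k,tri([ray(ims[n],P(*p)) for n,p in v.items()]),[tri([ray(ims[n],P(*p)) for n,p in v.items() if n!=m])[0] for m in v] if len(v)>2 else '')
# die disc outline in wrist via trace
for n in ims:
  for l in ['die','blank_top']:
    for r in finder.trace(l,n)[:4]:
        m=np.array(r['region']);c=np.argwhere(m).mean(0);print(n,l,round(r['conf'],2),c.round(1),m.sum(),atz(ims[n],c/[420,560],.012 if l=='die' else .053))
print('bottle near base',atz(ims['wrist'],P(284,203),0), 'yellow',atz(ims['wrist'],P(240,140),0.01))
E
python3 t.py
```

```text
die_center (array([ 0.6895, -0.0113,  0.0199]), np.float64(0.0019390776492186428)) [array([ 0.6885, -0.0109,  0.0201]), array([ 0.6926, -0.0119,  0.0139]), array([ 0.6894, -0.0117,  0.0197])]
die_face (array([ 0.6928, -0.0098, -0.0024]), np.float64(0.004493331529447748)) [array([ 0.6954, -0.0143, -0.0064]), array([ 0.6792, -0.0061,  0.0331]), array([ 0.6931, -0.0064, -0.0005])]
blank (array([ 0.5205, -0.1856,  0.0536]), np.float64(0.002580438970109542)) 
side die 0.91 [252.4 293.9] 636 [0.5497 0.1075 0.012 ]
side die 0.78 [210.2 243.5] 477 [ 0.6942 -0.0137  0.012 ]
side die 0.69 [278.8 304.9] 662 [0.5121 0.1791 0.012 ]
side die 0.64 [237.4 238.4] 572 [0.6718 0.087  0.012 ]
side blank_top 0.71 [169.4 334.5] 443 [ 0.5188 -0.1784  0.053 ]
side blank_top 0.32 [210.4 243.9] 502 [0.6713 0.0471 0.053 ]
top die 0.96 [178.2 347.6] 520 [ 0.7034 -0.1171  0.012 ]
top blank_top 0.59 [259.6 379.6] 1141 [ 0.5174 -0.1865  0.053 ]
wrist die 0.91 [110.2 310.5] 2051 [0.5485 0.1046 0.012 ]
wrist die 0.77 [237.1 138.5] 1472 [ 0.7047 -0.1147  0.012 ]
wrist die 0.69 [211.2 291.6] 1780 [0.6687 0.0846 0.012 ]
wrist die 0.57 [226.9 212.9] 1649 [ 0.6892 -0.0122  0.012 ]
wrist blank_top 0.84 [99.5 62.2] 2727 [ 0.5198 -0.1819  0.053 ]
bottle near base [ 0.779  -0.0348 -0.    ] yellow [ 0.7097 -0.1142  0.01  ]
```

```bash
python3 -m jog '[[[-2.8,-3.7,0,0,0,0,6],[-2.9,-3.6,0,0,0,0,6],[0,0,4,0,0,0,6],[0,0,4,0,0,0,6],[0,0,4,0,0,0,6],[0,0,0,0,0,0,6],[0,0,0,0,0,0,6]]]'; python3 w.py w2.png die_center:.021 die_face:0
```

```text
time: 4.9
position: [0.6899, -0.0123, 0.1248]
tool_rot: [-0.002, -3.141, 0.0]
ft_force: [1.2, -0.4, 0.9]
grip_width: 0.695
4.95 [ 0.6911 -0.0124  0.1267] [[-1.0, 0.001, 0.003], [0.001, 1.0, -0.0], [-0.003, -0.0, -1.0]] [0.9029 0.3528 0.0943]
cam [[0.0009, 0.952, 0.3061, 0.6049], [1.0, -0.0008, -0.0002, -0.0123], [0.0, 0.3061, -0.952, 0.2644], [0.0, 0.0, 0.0, 1.0]] 325.19226210127806
die_center 0.77 [ 46.8 422.8] [0.5483 0.1053 0.021 ]
die_center 0.75 [239.  144.5] [ 0.7088 -0.1226  0.021 ]
die_center 0.62 [197.5 391.8] [0.6722 0.0842 0.021 ]
die_face 0.97 [211.8 270.8] [ 0.6912 -0.0142  0.    ]
die_face 0.96 [ 50.3 409.1] [0.5485 0.1023 0.    ]
die_face 0.77 [230.1 156.1] [ 0.7087 -0.1191  0.    ]
```

View pics/w2.png

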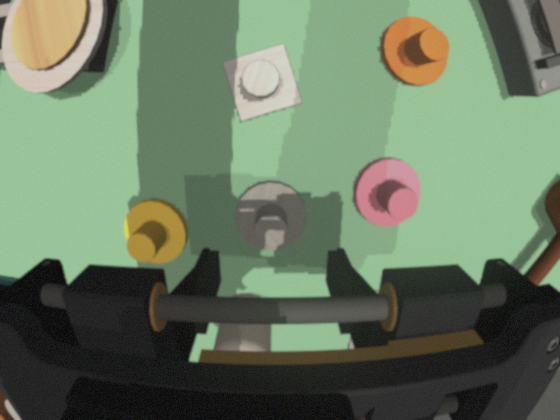

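The gripper is centred over the grey die: disc at (270,215), shank top at (272,240), finger gap 218–330. I'll descend and grasp.

```bash
python3 -m jog '[[[0,-0.15,3,0,0,0,6],[0,0,3,0,0,0,6],[0,0,1.6,0,0,0,6],[0,0,1.3,0,0,0,6],[0,0,0,0,0,0,6],[0,0,0,0,0,0,2],[0,0,0,0,0,0,2],[0,0,0,0,0,0,2],[0,0,0,0,0,0,2],[0,0,0,0,0,0,2],[0,0,0,0,0,0,2]]]' 35
```

```text
time: 6.15
position: [0.6901, -0.014, 0.036]
tool_rot: [0.002, 3.141, -0.0]
ft_force: [0.8, -0.8, 0.9]
grip_width: 0.291
```

```bash
python3 -m jog '[[[0,0,-3,0,0,0,2],[0,0,-4,0,0,0,2],[0,0,-3,0,0,0,2],[2.3,-4.2,0,0,0,0,2],[2.3,-4.2,0,0,0,0,2],[2.4,-4.2,0,0,0,0,2],[0,0,0,0,0,0,2],[0,0,0,0,0,0,2]]]'; python3 w.py w3.png blank_top:.053 plate:.045 die_center:.12 die_face:.1
cat > e.py <<'E'
import sys
from h import *
np.set_printoptions(precision=4,suppress=True)
im=img('wrist');save(im,sys.argv[1])
f=im['frame']
def circ(m,z):
    c=max(cv2.findContours(m.astype(np.uint8),0,1)[0],key=cv2.contourArea)[:,0,:]
    P=np.array([atz(im,((v+.5)/420,(u+.5)/560),z)[:2] for u,v in c])
    A=np.c_[2*P,np.ones(len(P))]
    for _ in range(5):
        s=np.linalg.lstsq(A,(P**2).sum(1),rcond=None)[0];r=np.sqrt(s[2]+s[:2]@s[:2])
        e=np.linalg.norm(P-s[:2],axis=1)-r;k=abs(e)<max(.001,2*np.median(abs(e)));P,A=P[k],A[k]
    return s[:2],r,len(P)
for a in sys.argv[2:]:
    l,z=a.split(':')
    for r in finder.trace(l,'wrist')[:2]:
        print(l,r['conf'],np.array(r['point'])*[420,560],circ(np.array(r['region']),float(z)))
E
python3 e.py w4.png blank_top:.053 die:.1
```

```text
time: 6.95
position: [0.6183, -0.1418, 0.135]
tool_rot: [-0.009, -3.14, -0.001]
ft_force: [0.5, 1.8, -4.1]
grip_width: 0.289
7.0 [ 0.6193 -0.1395  0.1349] [[-1.0, 0.002, -0.001], [0.002, 1.0, 0.001], [0.001, 0.001, -1.0]] [ 0.4648  1.1278 -3.7885]
cam [[0.0054, 0.9521, 0.3057, 0.5334], [1.0, -0.0053, -0.0011, -0.1415], [0.0006, 0.3057, -0.9521, 0.2747], [0.0, 0.0, 0.0, 1.0]] 325.19226210127806
blank_top 0.87 [ 90.2 204.7] [ 0.5188 -0.1875  0.053 ]
die_center 0.97 [276.2 271.8] [ 0.6205 -0.1425  0.12  ]
die_center 0.91 [261.  486.1] [ 0.6172 -0.0078  0.12  ]
die_center 0.71 [146.4 524.1] [0.5439 0.0076 0.12  ]
die_face 0.84 [257.8 271. ] [ 0.6191 -0.1431  0.1   ]
die_face 0.6 [144.5 513.3] [0.5449 0.016  0.1   ]
die_face 0.58 [250.8 484.3] [0.6198 0.0054 0.1   ]
blank_top 0.97 [ 88.116 203.504] (array([ 0.5194, -0.1866]), np.float64(0.03925582845343424), 317)
blank_top 0.21 [246.582 271.6  ] (array([ 0.6451, -0.1371]), np.float64(0.03632962174606202), 139)
die 0.86 [140.406 516.32 ] (array([0.5441, 0.0206]), np.float64(0.02084779016523578), 106)
die 0.68 [252.504 479.472] (array([0.6231, 0.0073]), np.float64(0.020580195049771183), 97)
```

View pics/w3.png

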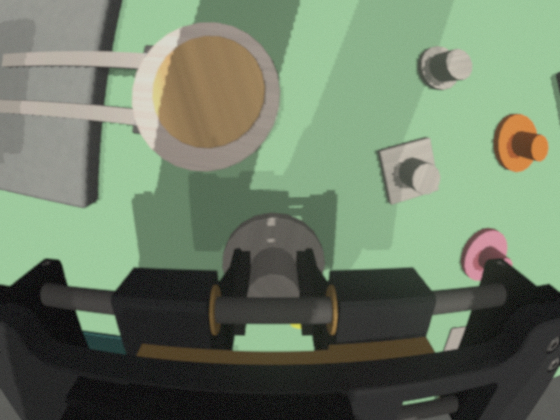

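The die is held (shank at (272,270)) and the blank is at (208,90) on the plate, 0.100 m and 0.044 m away. I'll move over it and check the rim.

```bash
python3 -m jog '[[[3.3,-1.5,0,0,0,0,2],[3.3,-1.5,0,0,0,0,2],[3.4,-1.4,0,0,0,0,2],[0,0,1.5,0,0,0,2],[0,0,1.5,0,0,0,2],[0,0,0,0,0,0,2],[0,0,0,0,0,0,2],[0,0,0,0,0,0,2]]]'; python3 w.py w5.png blank_top:.053 die_center:.089 die_face:.068;  python3 e.py w6.png blank_top:.053 die:.078
python3 - <<'E'
from h import *
a=img('top');b=img('side')
f=lambda i,r,c:cv2.resize(i['frame'][r-50:r+40,c-50:c+50,::-1],None,fx=4,fy=4,interpolation=2)
cv2.imwrite('pics/c2.png',np.hstack([f(a,255,380),f(b,160,334)]))
E
```

```text
time: 8.15
position: [0.5208, -0.1832, 0.1058]
tool_rot: [-0.0, 3.141, -0.001]
ft_force: [0.0, -0.8, -3.4]
grip_width: 0.291
8.2 [ 0.5207 -0.1833  0.1059] [[-1.0, 0.0, 0.001], [0.0, 1.0, -0.0], [-0.001, -0.0, -1.0]] [ 0.7793  0.043  -3.5324]
cam [[-0.0004, 0.9516, 0.3075, 0.4357], [1.0, 0.0005, -0.0001, -0.1833], [-0.0002, 0.3075, -0.9516, 0.2453], [0.0, 0.0, 0.0, 1.0]] 325.19226210127806
die_center 0.71 [274.8 271.9] [ 0.5232 -0.1839  0.089 ]
die_face 0.65 [257.2 270.5] [ 0.5227 -0.1848  0.068 ]
die_face 0.55 [240.  538.6] [0.5171 0.0239 0.068 ]
blank_top 0.96 [207.312 260.12 ] (array([ 0.5167, -0.1871]), np.float64(0.03813647899991605), 155)
die 0.94 [243.39 541.52] (array([0.515 , 0.0171]), np.float64(0.022337008887240845), 98)
die 0.91 [248.22  272.104] (array([ 0.5184, -0.1831]), np.float64(0.027944201909320145), 162)
```

View pics/w6.png

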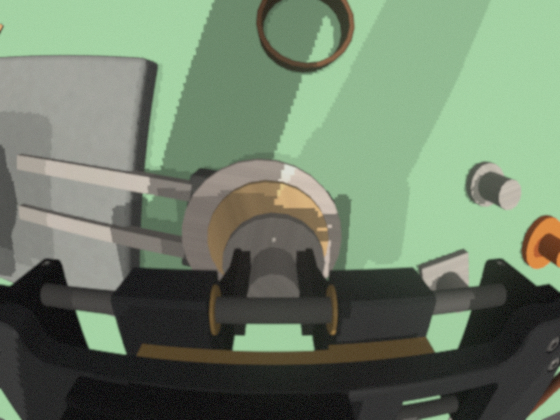

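View pics/c2.png

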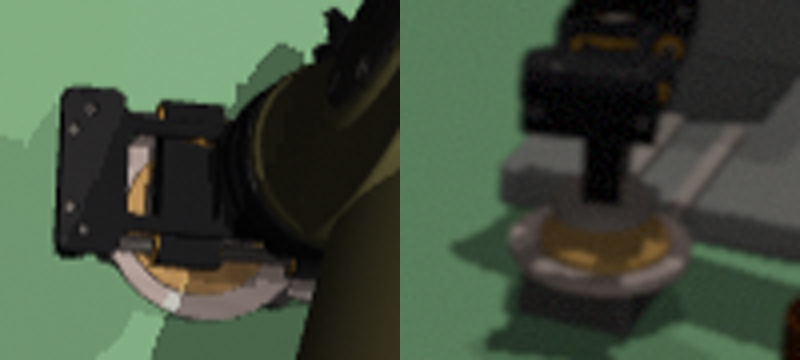

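Wrist view: the die is over the blank but slightly right, with the blank's left edge at 208 vs disc 222, and right 331 vs disc 325. I'll fit the front arcs with the known radii.

```bash
cat > f.py <<'E'
from h import *
from scipy.optimize import least_squares
import sys
np.set_printoptions(precision=4,suppress=True)
zd=float(sys.argv[1]); im=img('wrist')
def fit(l,z,r,pick):
    reg=[x for x in finder.trace(l,'wrist') if abs(x['point'][1]*560-270)<50 and abs(x['point'][0]*420-230)<60]
    m=np.array(reg[0]['region']);pts=[]
    for c in range(560):
        if m[:,c].any(): pts.append((m[:,c].argmax(),c+.5))
    pts=np.array(pts);top=pts[:,0].min();pts=pts[pts[:,0]<top+35]
    P=np.array([atz(im,(a/420,b/560),z)[:2] for a,b in pts])
    g=least_squares(lambda s:np.linalg.norm(P-s,axis=1)-r,P.mean(0)+[.02,0],loss='soft_l1',f_scale=.0007)
    g3=least_squares(lambda s:np.linalg.norm(P-s[:2],axis=1)-s[2],[*g.x,r],loss='soft_l1',f_scale=.0007)
    print(l,reg[0]['conf'],len(P),g.x,'rms',np.sqrt((g.fun**2).mean()),'free r',g3.x, 'cols',pts[0],pts[-1],top);return g.x
b=fit('blank_top',.053,.04,0);d=fit('die',zd,.03,0);print('die-blank',d-b, ctrl.get_state()['position'])
E
python3 f.py .078
```

```text
blank_top 0.72 111 [ 0.5185 -0.1871] rms 0.00037881455502017966 free r [ 0.5166 -0.1871  0.0384] cols [215.  212.5] [215.  322.5] 181.0
die 0.93 98 [ 0.5204 -0.1832] rms 0.0004550005809664712 free r [ 0.5183 -0.1832  0.0282] cols [246.  225.5] [247.  322.5] 213.0
die-blank [0.0019 0.0039] [ 0.5197 -0.1836  0.1056]
```

```bash
python3 -m jog '[[[0.19,-0.39,0,0,0,0,2],[0,0,0.7,0,0,0,2],[0,0,0.6,0,0,0,2],[0,0,0,0,0,0,2],[0,0,0,0,0,0,2],[0,0,0,0,0,0,2]]]'; python3 f.py .066; python3 f.py .066 | tail -1
```

```text
time: 9.35
position: [0.518, -0.1875, 0.0926]
tool_rot: [0.002, 3.141, -0.0]
ft_force: [0.2, 0.1, -2.9]
grip_width: 0.287
blank_top 0.75 114 [ 0.5178 -0.187 ] rms 0.00045004205236027687 free r [ 0.5151 -0.187   0.0376] cols [221.  217.5] [221.  330.5] 188.0
die 0.85 97 [ 0.5181 -0.1872] rms 0.00043259330379880404 free r [ 0.516  -0.1872  0.0282] cols [246.  225.5] [245.  321.5] 213.0
die-blank [ 0.0003 -0.0002] [ 0.518  -0.1875  0.0928]
die-blank [ 0.0001 -0.0003] [ 0.5179 -0.1875  0.0927]
```

Centred to under 1 mm. I'll lower gently in small steps.

```bash
for i in 1; do python3 -m jog '[[[0,0,0.15,0,0,0,2],[0,0,0.1,0,0,0,2],[0,0,0,0,0,0,2],[0,0,0,0,0,0,2]]]'; done; python3 -m jog '[[[0,0,0.1,0,0,0,2],[0,0,0,0,0,0,2],[0,0,0,0,0,0,2]]]'
```

```text
time: 10.05
position: [0.5178, -0.1875, 0.09]
tool_rot: [-0.002, -3.141, -0.0]
ft_force: [0.7, 0.7, -3.3]
grip_width: 0.289
time: 10.35
position: [0.5178, -0.1875, 0.089]
tool_rot: [-0.002, -3.142, -0.0]
ft_force: [-0.2, -0.2, -3.3]
grip_width: 0.292
```

```bash
python3 -m jog '[[[0,0,0.05,0,0,0,2],[0,0,0.05,0,0,0,2],[0,0,0,0,0,0,2],[0,0,0,0,0,0,2]]]'
```

```text
time: 10.75
position: [0.5178, -0.1875, 0.0889]
tool_rot: [0.002, 3.141, 0.001]
ft_force: [-4.0, 0.6, 4.7]
grip_width: 0.29
```

In contact (+4.7 N). Release and rise.

```bash
python3 -m jog '[[[0,0,-0.05,0,0,0,2],[0,0,0,0,0,0,3.2],[0,0,0,0,0,0,4],[0,0,0,0,0,0,5],[0,0,0,0,0,0,6],[0,0,0,0,0,0,6],[0,0,0,0,0,0,6],[0,0,-1.5,0,0,0,6],[0,0,-3,0,0,0,6],[0,0,-3,0,0,0,6],[0,0,0,0,0,0,6],[0,0,0,0,0,0,6]]]'; python3 f.py .063;python3 e.py w7.png blank_top:.053
```

```text
time: 11.95
position: [0.5185, -0.1877, 0.165]
tool_rot: [0.002, 3.139, -0.0]
ft_force: [-1.0, 0.9, -0.8]
grip_width: 0.691
blank_top 0.9 91 [ 0.519  -0.1866] rms 0.0005570027634606525 free r [ 0.5166 -0.1866  0.0379] cols [200.  229.5] [199.  319.5] 166.0
die 0.67 74 [ 0.5184 -0.1875] rms 0.000582944004709349 free r [ 0.5163 -0.1874  0.0282] cols [209.  237.5] [212.  310.5] 181.0
die-blank [-0.0007 -0.0009] [ 0.5171 -0.1872  0.1627]
blank_top 0.87 [185.094 275.912] (array([ 0.5185, -0.187 ]), np.float64(0.03931547104540281), 265)
```

View pics/w7.png

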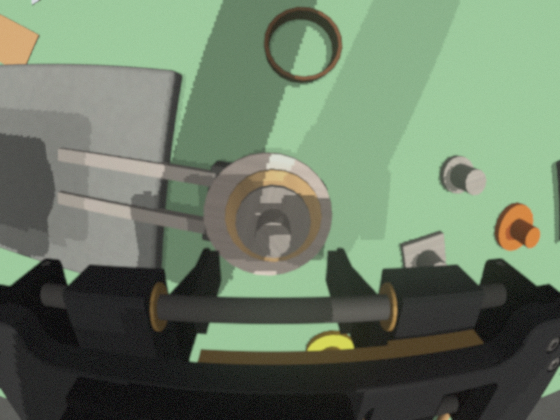

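Released: the die sits upright with an even rim (blank at (275,213), die at (273,215)), offset ~1 mm. Next is the start box; gripper closed, viewed from above.

```bash
python3 -m jog '[[[0,0,-3.5,0,0,0,6],[-0.5,4.3,0,0,0,0,3],[-0.5,4.3,0,0,0,0,0],[-0.5,4.3,0,0,0,0,0],[-0.5,4.3,0,0,0,0,0],[-0.5,4.3,0,0,0,0,0],[-0.5,4.3,0,0,0,0,0],[-0.5,4.3,0,0,0,0,0],[-0.5,4.3,0,0,0,0,0],[-0.2,4.3,0,0,0,0,0],[0,0,0,0,0,0,0],[0,0,0,0,0,0,0]]]' 20; python3 w.py w8.png lock_rib:.0725 start_box:0 button_top:.054
python3 - <<'E'
from h import *
np.set_printoptions(precision=4,suppress=True)
im=img('wrist')
for l in ['start_box','lock_rib','lock']:
    for r in finder.trace(l,'wrist')[:1]:
        m=np.array(r['region']).astype(np.uint8);c=max(cv2.findContours(m,0,1)[0],key=cv2.contourArea)
        P=np.array([atz(im,(v/420,u/560),.045 if l=='start_box' else .0616)[:2] for u,v in c[:,0,:]]).astype(np.float32)
        q=cv2.minAreaRect(P*1000);print(l,r['conf'],q,np.array(r['point'])*[420,560])
E
```

```text
time: 13.4
position: [0.5596, 0.2005, 0.1974]
tool_rot: [0.003, -3.14, 0.002]
ft_force: [-0.9, 0.2, 0.9]
grip_width: 0.004
13.45 [0.5601 0.1986 0.1977] [[-1.0, 0.001, -0.001], [0.001, 1.0, -0.002], [0.001, -0.002, -1.0]] [ 0.6425 -0.8743  0.4308]
cam [[-0.002, 0.9523, 0.3053, 0.4748], [1.0, 0.0022, -0.0004, 0.2004], [-0.001, 0.3053, -0.9523, 0.3371], [0.0, 0.0, 0.0, 1.0]] 325.19226210127806
lock_rib 0.95 [138.6 320.5] [0.498  0.2389 0.0725]
start_box 0.66 [127.  334.4] [0.4917 0.2638 0.    ]
start_box 0.93 ((488.9242858886719, 262.42974853515625), (120.08494567871094, 158.5777587890625), 22.037017822265625) [123.018 341.488]
lock_rib 0.66 ((501.896240234375, 231.8666229248047), (52.678260803222656, 48.80022430419922), 21.65895652770996) [139.986 309.12 ]
lock 0.94 ((501.4718322753906, 231.92098999023438), (52.77062225341797, 48.273860931396484), 21.6033992767334) [140.406 313.208]
```

View pics/w8.png

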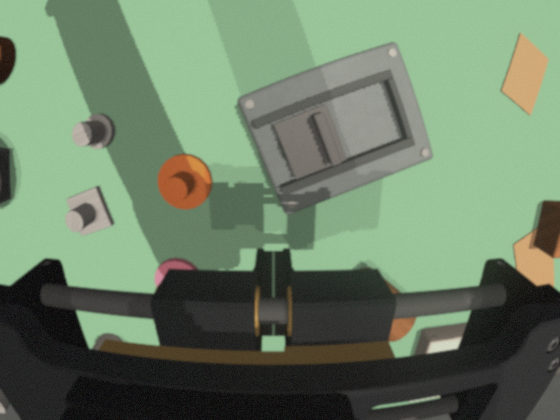

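The wrist view shows the box at (335,125), turned about 22°, tab at (308,145), rib at (325,140). Box y direction is (-0.375, 0.927). I'll turn the tool by 22° and come down behind the rib.

```bash
python3 -m jog '[[[0,0,0,0,0,-7.4,0],[0,0,0,0,0,-7.3,0],[0,0,0,0,0,-7.3,0],[2.1,1.9,0,0,0,0,0],[2.15,1.85,0,0,0,0,0],[0,0,4,0,0,0,0],[0,0,3,0,0,0,0],[0,0,0,0,0,0,0],[0,0,0,0,0,0,0]]]';  python3 w.py w9.png lock_rib:.0725
```

```text
time: 14.7
position: [0.5071, 0.218, 0.129]
tool_rot: [0.597, -3.084, 0.0]
ft_force: [0.7, 0.8, 1.1]
grip_width: 0.006
14.75 [0.5079 0.2185 0.1301] [[-0.928, -0.373, 0.002], [-0.373, 0.928, 0.001], [-0.002, 0.0, -1.0]] [-0.4841 -0.4557 -0.2296]
cam [[-0.3732, 0.883, 0.2846, 0.4282], [0.9278, 0.3551, 0.1146, 0.1862], [0.0001, 0.3068, -0.9518, 0.2686], [0.0, 0.0, 0.0, 1.0]] 325.19226210127806
lock_rib 0.75 [243.3 308.3] [0.4993 0.24   0.0725]
```

View pics/w9.png

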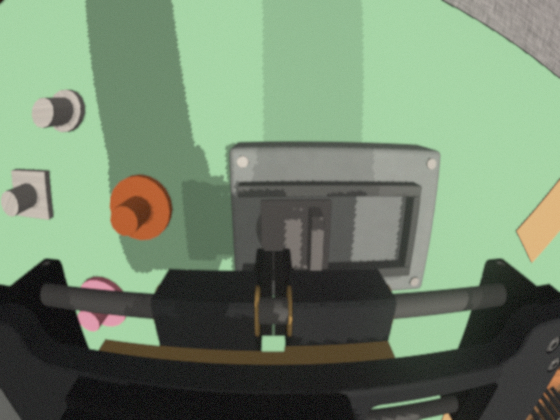

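Aligned: the fingers (255–292) are left of the rib (308). Descend, then push.

```bash
python3 -m jog '[[[0,0,2.2,0,0,0,0],[0,0,1.9,0,0,0,0],[0,0,0,0,0,0,0],[0,0,0,0,0,0,0]]]'; python3 -m jog '[[[0,0.8,0,0,0,0,0],[0,0.8,0,0,0,0,0],[0,0.8,0,0,0,0,0],[0,0.8,0,0,0,0,0],[0,0.8,0,0,0,0,0],[0,0,0,0,0,0,0]]]'
```

```text
time: 15.2
position: [0.5078, 0.2187, 0.089]
tool_rot: [-0.597, 3.083, 0.001]
ft_force: [-0.1, -0.6, 0.5]
grip_width: 0.004
time: 15.8
position: [0.4912, 0.2575, 0.0877]
tool_rot: [-0.601, 3.084, 0.002]
ft_force: [-0.7, 0.5, 0.4]
grip_width: 0.006
```

```bash
python3 -m jog '[[[0,0.6,0,0,0,0,0],[0,0.6,0,0,0,0,0],[0,0.4,0,0,0,0,0]]]'; python3 -m jog '[[[0,0.3,0,0,0,0,0],[0,0.3,0,0,0,0,0]]]'; python3 w.py w10.png lock_rib:.0725 button_top:.054
```

```text
time: 16.1
position: [0.4855, 0.2706, 0.0874]
tool_rot: [0.598, -3.083, 0.0]
ft_force: [-0.6, -2.3, 1.3]
grip_width: 0.004
time: 16.3
position: [0.4833, 0.2758, 0.0874]
tool_rot: [0.597, -3.083, 0.0]
ft_force: [0.2, -1.7, 1.0]
grip_width: 0.005
16.35 [0.4831 0.2763 0.0874] [[-0.927, -0.374, -0.001], [-0.374, 0.927, -0.0], [0.001, -0.0, -1.0]] [-0.0275 -2.3457  1.0554]
cam [[-0.3737, 0.883, 0.284, 0.4045], [0.9275, 0.3557, 0.1145, 0.244], [0.0001, 0.3062, -0.952, 0.227], [0.0, 0.0, 0.0, 1.0]] 325.19226210127806
lock_rib 0.67 [273.1 289.7] [0.4802 0.2843 0.0725]
button_top 0.57 [258.8 186.9] [0.5042 0.2279 0.054 ]
```

View pics/w10.png

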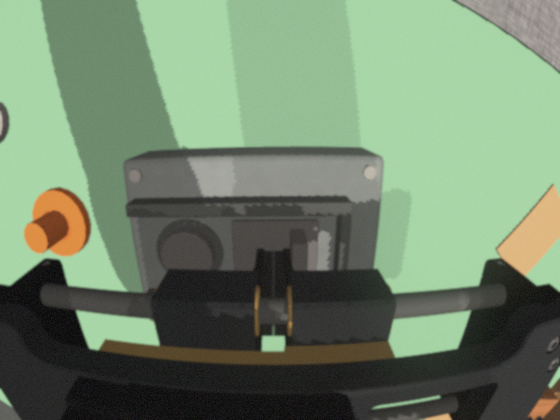

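The button is uncovered at (189,250), and the tab has moved ~48 mm. I'll keep pushing to the stop.

```bash
python3 -m jog '[[[0,0.3,0,0,0,0,0],[0,0.3,0,0,0,0,0]]]'; python3 -m jog '[[[0,0.2,0,0,0,0,0],[0,0,0,0,0,0,0]]]'; python3 -m jog '[[[0,0.2,0,0,0,0,0],[0,0,0,0,0,0,0]]]'
```

```text
time: 16.65
position: [0.4831, 0.2767, 0.0873]
tool_rot: [-0.594, 3.085, -0.011]
ft_force: [3.7, -13.1, 2.0]
grip_width: 0.009
time: 16.85
position: [0.4831, 0.2767, 0.0873]
tool_rot: [0.592, -3.085, 0.013]
ft_force: [3.5, -13.5, 3.8]
grip_width: 0.004
time: 17.05
position: [0.4831, 0.2768, 0.0873]
tool_rot: [-0.59, 3.086, -0.017]
ft_force: [3.5, -16.8, 4.4]
grip_width: 0.006
```

At the stop (13–17 N). Back off, lift and move above the button.

```bash
python3 -m jog '[[[0,-1.5,0,0,0,0,0],[0,0,-3,0,0,0,0],[0,-2.5,-1,0,0,0,0],[-0.1,-2.4,0,0,0,0,0],[0,0,0,0,0,0,0],[0,0,0,0,0,0,0]]]';  python3 w.py w11.png lock_rib:.0725 button_top:.054
```

```text
time: 17.65
position: [0.5047, 0.2267, 0.1275]
tool_rot: [-0.596, 3.084, 0.002]
ft_force: [-0.2, 0.4, -0.4]
grip_width: 0.006
17.7 [0.5042 0.2274 0.1274] [[-0.927, -0.374, -0.001], [-0.374, 0.927, 0.001], [0.0, 0.001, -1.0]] [0.5375 1.076  0.1974]
cam [[-0.3728, 0.8832, 0.2847, 0.4258], [0.9279, 0.3543, 0.1161, 0.1946], [0.0017, 0.3074, -0.9516, 0.2671], [0.0, 0.0, 0.0, 1.0]] 325.19226210127806
lock_rib 0.97 [239.3 366.8] [0.4794 0.2841 0.0725]
button_top 0.72 [230.  273.7] [0.5027 0.2264 0.054 ]
```

View pics/w11.png

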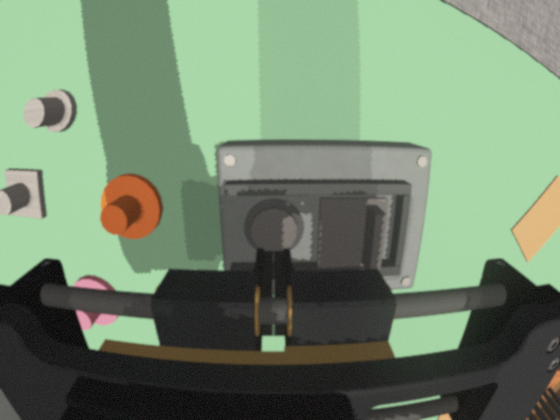

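The tool is centred over the button at (273,228). The rib-to-button distance is 62 mm (expected 63 at the stop). Press.

```bash
python3 -m jog '[[[0,0,2.5,0,0,0,0],[0,0,2.2,0,0,0,0],[0,0,0.4,0,0,0,0],[0,0,0.3,0,0,0,0]]]'; python3 -m jog '[[[0,0,0.2,0,0,0,0],[0,0,0.2,0,0,0,0],[0,0,0,0,0,0,0]]]'
```

```text
time: 18.2
position: [0.5035, 0.227, 0.0734]
tool_rot: [0.599, -3.081, -0.0]
ft_force: [-3.3, 0.4, 4.2]
grip_width: 0.005
time: 18.5
position: [0.5051, 0.2268, 0.0702]
tool_rot: [-0.598, 3.083, 0.001]
ft_force: [-1.2, 0.6, 1.4]
grip_width: 0.006
```

```bash
python3 -m jog '[[[0,0,0.2,0,0,0,0],[0,0,0,0,0,0,0]]]'; python3 -m jog '[[[0,0,0.1,0,0,0,0],[0,0,0.1,0,0,0,0],[0,0,0,0,0,0,0]]]'; python3 -m jog '[[[0,0,0.1,0,0,0,0],[0,0,0,0,0,0,0]]]'
```

```text
time: 18.7
position: [0.5054, 0.2268, 0.0694]
tool_rot: [-0.597, 3.083, 0.002]
ft_force: [-4.5, -0.8, 11.0]
grip_width: 0.004
time: 19.0
position: [0.5055, 0.2268, 0.0692]
tool_rot: [-0.597, 3.083, 0.002]
ft_force: [-9.8, -2.1, 23.5]
grip_width: 0.006
time: 19.2
position: [0.5055, 0.2268, 0.0692]
tool_rot: [-0.597, 3.083, 0.003]
ft_force: [-10.9, -2.9, 29.8]
grip_width: 0.009
```

It bottomed out (tip at 47 mm, 30 N). Retreat and do a final check.

```bash
python3 -m jog '[[[0,0,-2,0,0,0,0],[0,0,-4,0,0,0,0],[0,0,-4,0,0,0,0],[0,0,-4,0,0,0,0],[4,0,0,0,0,0,0],[0,0,0,0,0,0,0],[0,0,0,0,0,0,0]]]'; python3 w.py w12.png lock_rib:.0725 button_top:.047
python3 - <<'E'
from h import *
np.set_printoptions(precision=4,suppress=True)
ims={n:img(n) for n in ['side','top']}
for l,z in [('die_face',.053),('blank_top',.053),('die_center',.074),('lock_rib',.0725)]:
    for n in ims:
        for r in finder.spot_point(l,n): 
            p=atz(ims[n],r['point'],z)
            if r['conf']>.3 and (l[0]=='l' or p[1]<-.15): print(l,n,round(r['conf'],2),p)
f=lambda i,r,c:cv2.resize(i['frame'][r-50:r+50,c-50:c+50,::-1],None,fx=4,fy=4,interpolation=2)
cv2.imwrite('pics/c3.png',np.hstack([f(ims['top'],255,380),f(ims['side'],160,334)]))
E
```

```text
time: 19.9
position: [0.4679, 0.2108, 0.2048]
tool_rot: [-0.596, 3.083, 0.001]
ft_force: [0.1, -0.2, -1.1]
grip_width: -0.0
19.95 [0.4683 0.2111 0.2046] [[-0.928, -0.373, 0.002], [-0.373, 0.928, 0.0], [-0.002, -0.0, -1.0]] [-0.6398  0.1554 -0.3467]
cam [[-0.3734, 0.8824, 0.2864, 0.3887], [0.9277, 0.3551, 0.1155, 0.1788], [0.0002, 0.3088, -0.9511, 0.3442], [0.0, 0.0, 0.0, 1.0]] 325.19226210127806
lock_rib 0.88 [250.2 340.8] [0.4831 0.2852 0.0725]
lock_rib 0.54 [139.5 101. ] [0.4659 0.0403 0.0725]
button_top 0.63 [239.6 275.4] [0.5055 0.2285 0.047 ]
die_face top 0.72 [ 0.5213 -0.1877  0.053 ]
blank_top top 0.82 [ 0.526  -0.1848  0.053 ]
die_center top 0.82 [ 0.5161 -0.1818  0.074 ]
lock_rib side 0.85 [0.4817 0.2902 0.0725]
```

View pics/c3.png

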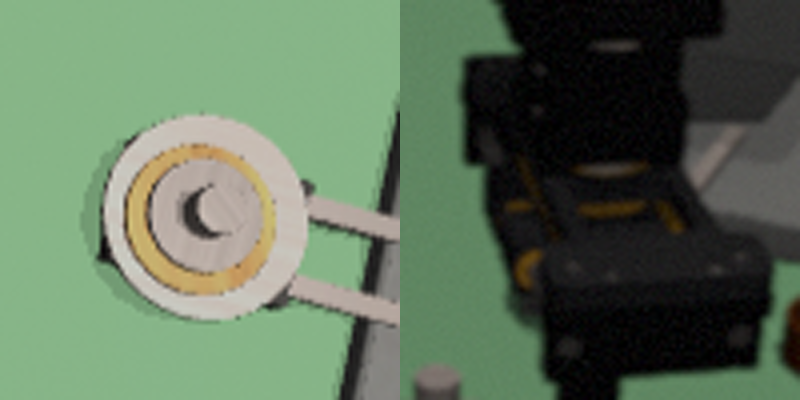

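The top view shows the die inside an even plywood rim: blank centre at (200,219), disc centre at (206,214). After taking off height parallax, the offset is about 2 mm. Handing in.

```bash
python3 -c "from bench import close_job; print(close_job())"
```

```text
the job is handed in; nothing more can be done
None
```

The job is handed in at about 20 s of the 51 s allowed, with no verdict reported.

**Die:** I gripped it by the shank, centred it over the blank and lowered it until it touched, at about 5 N. After release it stood in an even plywood rim. The wrist camera put it about 1 mm off the blank's centre and the final top view about 2 mm (limit 6 mm). The blank looks centred on the plate in the pictures, though I did not measure that offset.

**Lock tab:** I pushed it until it hit a hard stop at 13–17 N. The camera measured 61–62 mm between rib and button, where 63 mm is expected at full travel, so the lock is open to about 53–54 mm (0.05 m is required).

**Button:** I pressed it until it bottomed out at 30 N, with the fingertips 7 mm below its original top. The arm then backed clear.

**Other dies:** I never handled them, but I took no final measurement of where they stand.

**Checks that failed or disagreed:**
- The networks' single-point readings from the last top view differed by 5–6 mm between die and blank. I trusted the visible rim and the arc fits instead.
- The final side view of the die was blocked by the arm.
- My last wrist picture hit the viewing limit, so I judged the button by force and depth only.

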